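# Try the square in a frame corner

## Robot

A 6-joint arm with a two-finger parallel gripper is mounted at the origin on a cart in front of the work surface, level with it; the furniture and walls round the work are solid. World frame = base frame: x ahead of the robot, y to its left, z up, the work surface at z = 0. Lengths are in m, angles in rad, forces in N, time in s.
With the tool pointing down it reaches from about 0.35 to 0.875 m from the base axis. Payload 15.5 kg.
Tool frame: the origin (TCP) lies midway between the tips of the shut fingers; the grasp point (between the pads) lies 19 mm behind it (manip.grasp_offset is the distance from the TCP to the grasp point, in m); z points along the fingers, x is the direction in which the jaws open and shut, and the axes are right-handed (so a half turn about z gives the same grasp; the last joint's range is limited). The gripper opens to 85 mm and grips with 20 to 120 N. Pads are 22 mm wide; open, the fingers measure 114 mm over their backs; the gripper's body (76 mm by 85 mm) begins 54 mm behind the grasp point. The pads swing forward as they close: fully open they stand 13 mm farther back than shut.
Start: joints at [-1.256, 0.494, 1.345, -0, 1.302, -0.096], TCP at [0.25, -0.573, 0.231] pointing down, gripper open.
Joint ranges: [-2.91, 2.91], [-0.82, 2.16], [0.22, 2.67], [-1.22, 4.37], [0.12, 2.79], [-3.08, 3.08]. Speed limits (rad/s): [1.89, 1.89, 2.57, 3.01, 3.01, 3.01].

## Interface

Orientations are given as a rotation vector (axis times angle).
In Python, from cell import manip gives the robot as it stands.
- The arm moves only by the shell command python3 -m jog 'ROWS' [FORCE]. ROWS is JSON, a list of rows, each an object with "fingers": the opening, from 0 (shut) to 1 (fully open); "delta_pos": the shift along the world's x, y, z in mm, a list of three; "yaw": the turn about the world's z in rad. In form: [{"fingers": fingers, "delta_pos": [dx, dy, dz], "yaw": yaw}, ...]. A call has 1 to 8 rows; each row shifts and turns the pose as measured when the row begins; what a row does not reach is not made up. A row lasts 1/12 s, in which the tool goes at most 41.7 mm and 7.16 degrees, less where a joint would pass 70% of its speed; a pose out of reach is approached as far as the arm can. A call with a gripper value outside its range is refused whole. The fingers move at their own pace and stop on an object; FORCE is the grip in N (left out, the last holds). Time passes only in rows, so rows that do not move let the fingers close. It gives the time, the measured TCP pose, the force and the opening at its end, in the units of the state.
- manip.get_obs(): the state, without advancing time (a new reading comes with each control period).
- manip.grab_frame(name): name is "scene" or "top" or "wrist"; returns the picture (400x640x3 uint8, red, green, blue); there is no depth.
- manip.camera_info(name): a dict with "fx", "fy", "cx", "cy" (pixels), "world_to_cam" (4x4, takes a point from world to camera coordinates). Camera axes: x right, y down, z forward; pixel columns grow to the right and rows downward; lengths in m; the calibration is good to about 2 mm. The wrist camera is an equidistant fisheye: a pixel r from the principal point sees the ray r / f radians off the axis. A picture is of the moment at which its call begins: read the wrist's pose just before it. camera_info takes no time and is no camera call; for the wrist camera it gives the pose at the moment of the call.
- manip.sign_off(): hands the job in, once; it reports no verdict.
Trained networks look in the newest picture that a camera, given by its name, has taken for a name from the list of things; names that differ only in an ending like _2 or _b are one class to them, and where a whole thing is asked for, a point or a joint stands for the part that bears it (a point fixed in the world has none). Each returns a list of dicts, best first, with "p" (0 to 1); they miss things now and then, are a little off and sometimes report something else, mostly with a low value. They report only what shows in the picture. A call takes as long as a camera call.
- manip.recognise(target, camera): "bbox" ([left, top, width, height] in pixels, round what is visible of it).
- manip.masks_of(target, camera): "mask" (400x640 bool, what is visible of it) and "bbox" ([left, top, width, height] in pixels, round what is visible of it).
- manip.mark_of(target, camera): "pixel" ([column, row] in pixels: a listed point, or the origin of a listed thing).
The state is a dict: "time": time; "joints": joint angles; "dq": joint speeds; "tau": joint torques, N m; "eef_pos": TCP position; "tool_rot": TCP orientation; "wrist_force": force on the tool from outside, world axes, zero at the start; "moment": the same for the moment, N m; "width": finger opening in m.
Only numpy, scipy, OpenCV 4.12 (cv2) and the standard library are available. Lean on these libraries where they do the work, as an engineer would, in place of code of your own. Each camera call takes 0.05 s, during which the arm holds its last target.

## Task

Take the L-shaped right-angle square with the red grip, set it down flat inside the glued wooden frame corner, and press it into the corner so that both of its legs bear firmly on the two rails at once. Then let go of it and leave it lying flush in the corner. The similar angle gauge with the blue grip is the wrong one: leave it where it is.

Things in the scene. Friction and masses are not known exactly. Their poses are not given: they have to be found in the camera images.
- square: Loose aluminium L, 20 mm thick, lying flat; legs 120 mm long (outside), 30 mm wide. Upright red grip block 44 x 20 mm, from 20 to 68 mm above the underside. Origin: inside the grip, on its axis, 52 mm above the underside. x, y run along the legs, outer corner to ends; outer faces are the planes x = -36 and y = -36 mm. The grip's 44 mm run along (1, 1): pinch it across its 20 mm. About 0.35 kg.
- rail_a: Fixed pale wooden rail of the frame corner, 40 mm wide, 26 mm high, reaching 150 mm from the inside corner. Origin: the inside corner where the rails' inner faces meet, at bench level. x along this rail, y along the other, both away from the corner; inner face is the plane y = 0. The open side (x, y > 0) is bare bench and faces the robot; the square fits there with its x, y along these x, y.
- rail_b: The other rail, slightly darker wood, same width, height and reach, fixed at right angles to rail_a. Origin and axes as rail_a's; this rail runs along y and its inner face is the plane x = 0. Low plywood cleats hold both rails from outside. The inner faces are smooth, and the square slides easily on them.
- mitre_gauge: Loose aluminium angle gauge with a blue grip, to be left alone: two arms about 90 mm long, 30 mm wide, 20 mm thick, meeting at 135 degrees; upright blue grip block of the same size as the red one. Origin: on the axis of the blue grip, 52 mm above the underside.

How it is judged:
On the way:
1. the held square is pressed against both rails at once, lying in the corner within 10 mm and 10 degrees (contact force between square and rail_a above 1 N and contact force between square and rail_b above 1 N and contact force between the fingers and square above 1 N and x of square in the frame of rail_a below 0.046 m and y of square in the frame of rail_a below 0.046 m and z of square in the frame of rail_a below 0.062 m and angle between the x axis of square and the x axis of rail_a, either way round below 0.175 rad), for 0.2 s.
At the end, for the whole second after the job is handed in: The square lies flat on the bench (within 7 degrees and 10 mm of height), at rest, in the inside corner of the frame: its outer corner within 10 mm of the rails' inside corner along each rail and its legs along the rails within 10 degrees. The blue-gripped gauge is within 30 mm of where it was (x of square in the frame of rail_a between 0.026 and 0.046 m and y of square in the frame of rail_a between 0.026 and 0.046 m and z of square in the frame of rail_a below 0.062 m and angle between the x axis of square and the x axis of rail_a, either way round below 0.175 rad and angle between square's own z axis and vertical below 0.12 rad and linear speed of square below 0.02 m/s and distance of mitre_gauge from where it was at the start of the episode below 0.03 m); the robot touches nothing.
It fails at once if the blue-gripped gauge is moved by more than 30 mm (distance of mitre_gauge from where it was at the start of the episode above 0.03 m).
It also fails if it takes over 42 s, if anything falls off the work surface, if the arm or the gripper's body presses on something with over 40 N, if the wrist force passes 120 N, or if a joint passes its speed limit or range.

## Working session

There is one attempt and no reset: what is moved stays moved. The work goes in short steps, Python scripts to look and compute and a shell command to move; the robot and the scene stay as the last step left them, time stands still between calls to the robot, and variables do not carry over. Pictures are saved under pics/ and viewed, and the job is handed in when it is done.

```bash
mkdir -p pics; ls
python3 - <<'E'
from cell import manip
import cv2,json
for n in ["scene","top"]:
    f=manip.grab_frame(n); cv2.imwrite(f"pics/{n}0.png",f[:,:,::-1])
    i=manip.camera_info(n); print(n,i)
    for t in ["square","rail_a","rail_b","mitre_gauge"]:
        r=manip.mark_of(t,n); print(t,[(d['p'],d['pixel']) for d in r[:3]])
print(manip.get_obs())
E
```

```text
pics
scene {'fx': 464.51827205111096, 'fy': 464.51827205111096, 'cx': 322.97915734219214, 'cy': 199.3274272258631, 'world_to_cam': array([[-0.68748089, -0.72617003,  0.00686449,  0.34727133],
       [-0.44627486,  0.41500326, -0.79284995,  0.2719403 ],
       [ 0.57289508, -0.54813264, -0.60937823,  1.07882954],
       [ 0.        ,  0.        ,  0.        ,  1.        ]])}
square []
rail_a [(0.97, [225.8, 249.2]), (0.8, [227.5, 249.3])]
rail_b [(0.97, [225.8, 249.2]), (0.8, [227.5, 249.3])]
mitre_gauge [(0.77, [353.8, 199.8])]
top {'fx': 361.1580403662269, 'fy': 361.1580403662269, 'cx': 315.3305229044858, 'cy': 200.4001011020225, 'world_to_cam': array([[-0.01383762, -0.99987687, -0.00740101,  0.0118278 ],
       [-0.99385324,  0.01456656, -0.1097431 ,  0.52908356],
       [ 0.1098374 ,  0.00583693, -0.99393243,  0.86040091],
       [ 0.        ,  0.        ,  0.        ,  1.        ]])}
square [(0.64, [447.5, 236.6])]
rail_a [(0.96, [199.4, 182.9]), (0.62, [199.5, 186.5])]
rail_b [(0.96, [199.4, 182.9]), (0.62, [199.5, 186.5])]
mitre_gauge [(0.91, [347.9, 229.5])]
{'time': 0.5, 'joints': array([-1.25549921e+00,  4.93663020e-01,  1.34551496e+00, -4.69088616e-06,
        1.30249212e+00, -9.54806556e-02]), 'dq': array([-3.66357446e-05, -6.17501678e-04, -2.02486169e-04,  5.21982630e-04,
        1.51323954e-03,  2.25103863e-03]), 'tau': array([-2.26667944e-03, -8.81434679e+01, -3.84029174e+01, -1.49938114e-04,
        2.04453063e-03,  1.12584723e-05]), 'eef_pos': array([ 0.2495873 , -0.57299526,  0.23123268]), 'tool_rot': array([-2.62777246e+00,  1.72166612e+00,  9.93736756e-05]), 'wrist_force': array([ 0.51943786,  0.69569841, -0.18939876]), 'moment': array([-0.00558125, -0.01022478, -0.031364  ]), 'width': 0.08520037557627819}
```

View pics/top0.png

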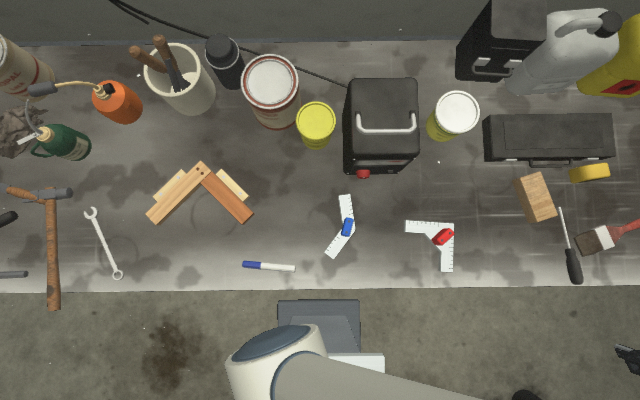

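View pics/scene0.png

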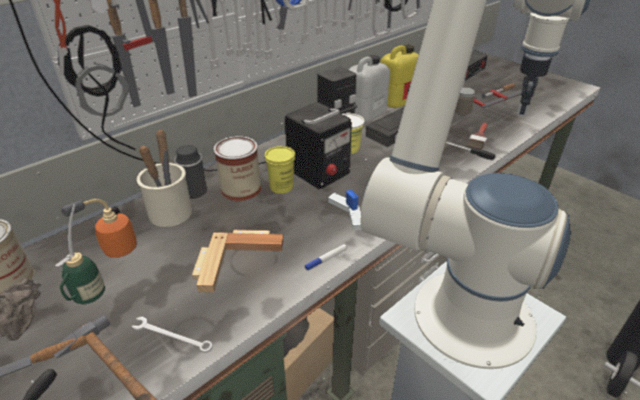

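The top view shows the red-gripped square (corner near (453,223), grip near (443,237)), the blue gauge at (348,227), and the frame corner with its inside corner near (199,183), opening towards the robot. Next I measure the poses.

```bash
cat > h.py <<'E'
import numpy as np,cv2
from cell import manip
def unproj(pix,z,info):
    pix=np.atleast_2d(np.array(pix,float)); T=info["world_to_cam"];R=T[:3,:3];t=T[:3,3]
    d=np.c_[(pix[:,0]-info['cx'])/info['fx'],(pix[:,1]-info['cy'])/info['fy'],np.ones(len(pix))]@R
    c=-R.T@t; s=(z-c[2])/d[:,2]; return (c+d*s[:,None])[:,:2]
def proj(P,info):
    T=info["world_to_cam"];q=np.atleast_2d(P)@T[:3,:3].T+T[:3,3]
    return np.c_[q[:,0]/q[:,2]*info['fx']+info['cx'],q[:,1]/q[:,2]*info['fy']+info['cy']]
E
python3 - <<'E'
from h import *
f=manip.grab_frame("top"); i=manip.camera_info("top"); np.save('top.npy',f)
for t in ["square","rail_a","mitre_gauge"]:
    r=manip.masks_of(t,"top")
    for k,d in enumerate(r[:3]): print(t,d['p'],d['bbox'],d['mask'].sum()); np.save(f'm_{t}{k}.npy',d['mask'])
print('grip',unproj([447.5,236.6],.052,i),'corner',unproj([199.4,182.9],0,i),'gauge',unproj([347.9,229.5],.052,i))
b=f[:,:,::-1]
cv2.imwrite('pics/sq.png',cv2.resize(b[205:285,390:490],None,fx=7,fy=7,interpolation=cv2.INTER_CUBIC))
cv2.imwrite('pics/fr.png',cv2.resize(b[150:235,135:265],None,fx=6,fy=6,interpolation=cv2.INTER_CUBIC))
E
```

```text
square 0.71 [403.1, 220.8, 51.4, 52.2] 1292
rail_a 0.8 [144.0, 158.8, 70.1, 66.2] 1415
rail_a 0.77 [201.0, 172.8, 52.9, 51.1] 1001
mitre_gauge 0.91 [324.6, 196.4, 31.6, 62.8] 859
grip [[ 0.43589878 -0.30744945]] corner [[0.58191961 0.30107942]] gauge [[ 0.45596398 -0.07228437]]
```

View pics/sq.png

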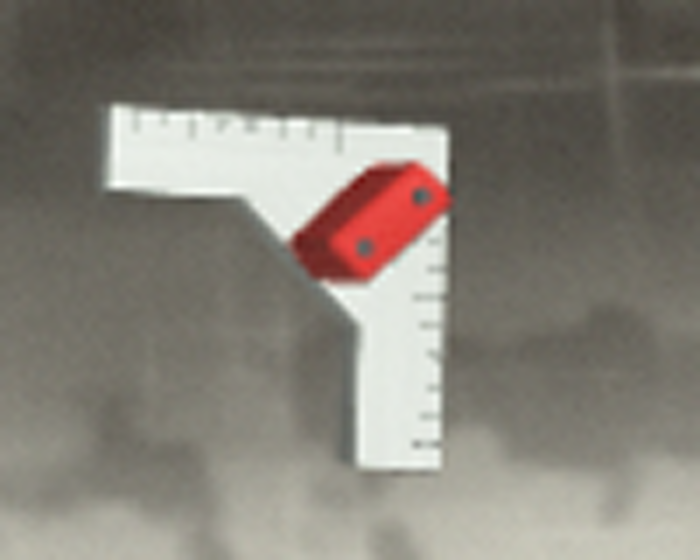

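View pics/fr.png

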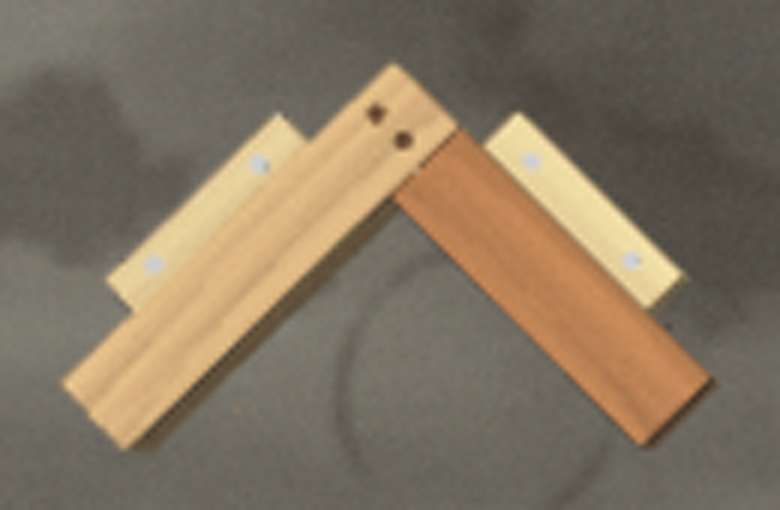

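Run:
```python
from h import *
i=manip.camera_info("top")
def o(x,y,s,x0,y0): return [(x+.5)/s+x0-.5,(y+.5)/s+y0-.5]
S=unproj([o(110,103,7,390,205),o(448,128,7,390,205),o(442,468,7,390,205)],.02,i)
F=unproj([o(126,450,6,135,150),o(393,200,6,135,150),o(643,445,6,135,150)],.026,i)
for n,P in(("sq",S),("fr",F)):
    dx=P[0]-P[1];dy=P[2]-P[1]; print(n,P[1],np.hypot(*dx),np.hypot(*dy),np.degrees(np.arctan2(dx[1],dx[0])),np.degrees(np.arctan2(dy[1],dy[0]))-90)
g=unproj([o(364,247,7,390,205),o(421,196,7,390,205)],.068,i); d=g[1]-g[0]
print('grip top centre',g.mean(0),np.degrees(np.arctan2(d[1],d[0])))
o_=manip.get_obs(); from scipy.spatial.transform import Rotation as R
print(R.from_rotvec(o_['tool_rot']).as_matrix().round(3), manip.grasp_offset)
```

```text
sq [ 0.46953737 -0.33557737] 0.11888272581256458 0.1180933063853512 84.93510666290494 85.80186039133187
fr [0.57756968 0.29077569] 0.14836303075398197 0.14703073456217136 133.51192483449898 -224.5301145336982
grip top centre [ 0.43677628 -0.2975105 ] -50.02240298871613
[[ 0.399 -0.917  0.   ]
 [-0.917 -0.399  0.   ]
 [-0.    -0.    -1.   ]] 0.0187
```

```bash
python3 -m jog '[{"fingers":1,"delta_pos":[20,30,0],"yaw":-0.12},{"fingers":1,"delta_pos":[20,30,0],"yaw":-0.12},{"fingers":1,"delta_pos":[20,30,0],"yaw":-0.12},{"fingers":1,"delta_pos":[20,30,0],"yaw":-0.12},{"fingers":1,"delta_pos":[20,30,0],"yaw":-0.12},{"fingers":1,"delta_pos":[20,30,0],"yaw":-0.12},{"fingers":1,"delta_pos":[20,30,0],"yaw":-0.12},{"fingers":1,"delta_pos":[20,30,0],"yaw":-0.12}]' 40
python3 - <<'E'
from h import *
from scipy.spatial.transform import Rotation as R
o=manip.get_obs(); m=R.from_rotvec(o['tool_rot']).as_matrix()
print(o['eef_pos'],np.degrees(np.arctan2(m[1,0],m[0,0])))
E
```

```text
time: 1.37
eef_pos: [0.4035, -0.3404, 0.2312]
tool_rot: [1.551, -2.729, 0.003]
wrist_force: [1.6, -0.8, 0.8]
width: 0.0852
[ 0.40349391 -0.34035222  0.23121969] -120.78055312887663
```

```bash
python3 -m jog '[{"fingers":1,"delta_pos":[11,15,-30],"yaw":-0.11},{"fingers":1,"delta_pos":[11,14,-30],"yaw":-0.11},{"fingers":1,"delta_pos":[11,14,-30],"yaw":-0.11},{"fingers":1,"delta_pos":[0,0,0],"yaw":0}]'
python3 - <<'E'
from h import *
from scipy.spatial.transform import Rotation as R
f=manip.grab_frame("wrist"); cv2.imwrite("pics/w1.png",f[:,:,::-1])
f=manip.grab_frame("top"); cv2.imwrite("pics/t1.png",f[:,:,::-1])
o=manip.get_obs(); m=R.from_rotvec(o['tool_rot']).as_matrix()
print(o['eef_pos'],np.degrees(np.arctan2(m[1,0],m[0,0])))
i=manip.camera_info("wrist"); print(i)
E
```

```text
time: 1.7
eef_pos: [0.4419, -0.291, 0.1412]
tool_rot: [1.051, -2.96, 0.014]
wrist_force: [-1.3, 1.0, -0.5]
width: 0.0854
[ 0.44233258 -0.29408079  0.14486825] -140.33511275264328
{'fx': 309.70691628693146, 'fy': 309.70691628693146, 'cx': 319.433692324106, 'cy': 202.96404986245398, 'world_to_cam': array([[-0.77035915, -0.63760235,  0.00316727,  0.15362304],
       [-0.60477489,  0.7322521 ,  0.31313605,  0.47065686],
       [-0.20197552,  0.23931173, -0.949703  ,  0.45913279],
       [ 0.        ,  0.        ,  0.        ,  1.        ]])}
```

View pics/w1.png

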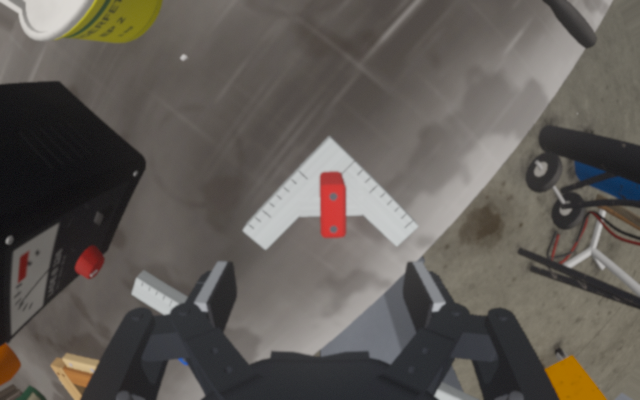

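The wrist view shows the red grip at (333,205), upright between the open fingers. I'll check its position from the wrist calibration.

```bash
cat >> h.py <<'E'
def unw(pix,z,info):
    pix=np.atleast_2d(np.array(pix,float)); T=info["world_to_cam"];R=T[:3,:3];t=T[:3,3]
    u=(pix[:,0]-info['cx'])/info['fx'];v=(pix[:,1]-info['cy'])/info['fy'];r=np.hypot(u,v)
    k=np.where(r>1e-9,np.sin(r)/np.maximum(r,1e-9),1); d=np.c_[u*k,v*k,np.cos(r)]@R
    c=-R.T@t; s=(z-c[2])/d[:,2]; return (c+d*s[:,None])[:,:2]
def st():
    from scipy.spatial.transform import Rotation as R
    o=manip.get_obs(); m=R.from_rotvec(o['tool_rot']).as_matrix()
    print(o['time'],o['eef_pos'].round(4),'yaw',np.degrees(np.arctan2(m[1,0],m[0,0])).round(2),'tilt z',m[:,2].round(3),'F',o['wrist_force'].round(1),o['width'].round(4))
E
python3 - <<'E'
from h import *
st(); i=manip.camera_info("wrist")
g=unw([[333,197],[334,229]],.068,i); print('dots',g,g.mean(0))
d=g[0]-g[1]; print(np.degrees(np.arctan2(d[1],d[0])))
print('corner/ends',unw([[330,137],[243,231],[417,225]],.02,i))
E
```

```text
Traceback (most recent call last):
  File "h.py", line 18, in st
    print(o['time'],o['eef_pos'].round(4),'yaw',np.degrees(np.arctan2(m[1,0],m[0,0])).round(2),'tilt z',m[:,2].round(3),'F',o['wrist_force'].round(1),o['width'].round(4))
                                                                                                                                                      ^^^^^^^^^^^^^^^^
AttributeError: 'float' object has no attribute 'round'
```

```bash
sed -i "s/o\['width'\].round(4)/round(o['width'],4)/" h.py
python3 - <<'E'
from h import *
st(); i=manip.camera_info("wrist")
g=unw([[333,197],[334,229]],.068,i); print('dots',g,g.mean(0))
d=g[0]-g[1]; print(np.degrees(np.arctan2(d[1],d[0])))
print('corner/ends',unw([[330,137],[243,231],[417,225]],.02,i))
E
```

```text
1.8 [ 0.4423 -0.2941  0.1449] yaw -140.34 tilt z [ 0.005 -0.012 -1.   ] F [-0.7 -0.   0.8] 0.0854
dots [[ 0.44408858 -0.31111795]
 [ 0.42671645 -0.29193547]] [ 0.43540252 -0.30152671]
-47.835219853971104
corner/ends [[ 0.4699324  -0.3410681 ]
 [ 0.47727034 -0.22029266]
 [ 0.35141515 -0.33189332]]
```

```bash
python3 -m jog '[{"fingers":1,"delta_pos":[-6,-4,-5],"yaw":0.0},{"fingers":1,"delta_pos":[0,0,0],"yaw":0},{"fingers":1,"delta_pos":[0,0,0],"yaw":0}]'
python3 - <<'E'
from h import *
manip.grab_frame("wrist");st()
i=manip.camera_info("wrist"); f=manip.grab_frame("wrist"); cv2.imwrite("pics/w2.png",f[:,:,::-1]);st()
hsv=cv2.cvtColor(f,cv2.COLOR_RGB2HSV)
np.save('wi.npy',i)
cv2.imwrite('pics/w2z.png',cv2.resize(f[100:260,230:430,::-1],None,fx=4,fy=4,interpolation=cv2.INTER_CUBIC)[:600])
E
```

```text
time: 2.05
eef_pos: [0.4362, -0.3012, 0.1422]
tool_rot: [-1.072, 2.95, -0.026]
wrist_force: [-0.3, 0.5, 0.5]
width: 0.0855
2.1 [ 0.4361 -0.3013  0.1422] yaw -140.08 tilt z [ 0.009 -0.015 -1.   ] F [ 0.4 -0.5  1. ] 0.0852
2.15 [ 0.4362 -0.301   0.1421] yaw -140.11 tilt z [ 0.009 -0.015 -1.   ] F [-0.4  0.  -0.2] 0.0856
```

View pics/w2z.png

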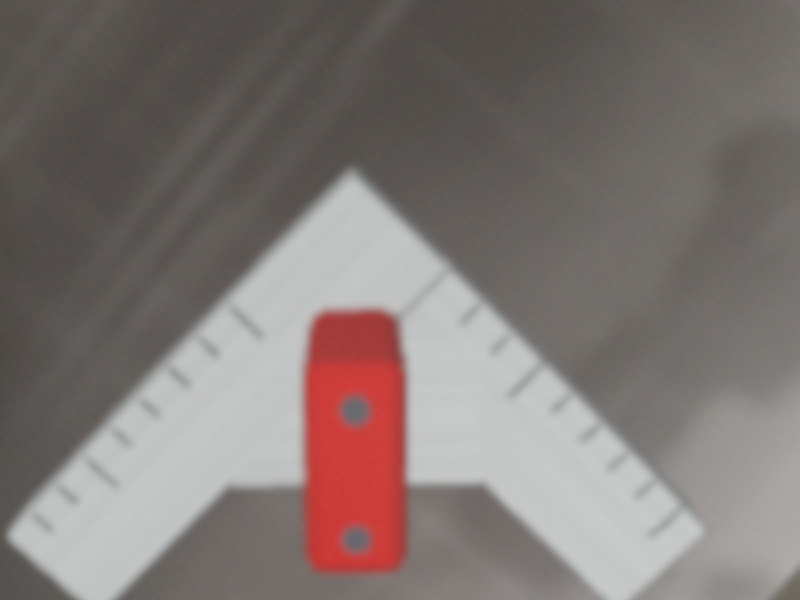

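Run:
```python
from h import *
i=np.load('wi.npy',allow_pickle=True).item()
o=lambda x,y:[x/4+230-.4,y/4+100-.4]
g=unw([o(355,411),o(356,540)],.068,i); print('dots',g,g.mean(0)); d=g[0]-g[1]; print(np.degrees(np.arctan2(d[1],d[0])))
c=unw([o(352,166),o(8,535),o(705,530)],.02,i); print(c)
a=c[1]-c[0];b=c[2]-c[0]; print(np.hypot(*a),np.hypot(*b),np.degrees(np.arctan2(a[1],a[0])),np.degrees(np.arctan2(b[1],b[0]))-90, c[0]+.3*(a+b))
```

```text
dots [[ 0.444455   -0.30901934]
 [ 0.4276565  -0.28915184]] [ 0.43605575 -0.29908559]
-49.78458611893353
[[ 0.47043485 -0.33915059]
 [ 0.47862951 -0.21965683]
 [ 0.35079197 -0.32786088]]
0.1197744213771778 0.12017435798384922 86.07690175479567 84.60943144726022 [ 0.43700038 -0.29991555]
```

```bash
python3 -m jog '[{"fingers":1,"delta_pos":[0,2,-25],"yaw":0},{"fingers":1,"delta_pos":[0,0,-25],"yaw":0},{"fingers":1,"delta_pos":[0,0,-25],"yaw":0},{"fingers":1,"delta_pos":[0,0,0],"yaw":0}]'; python3 -c "
from h import *;st()"
```

```text
time: 2.48
eef_pos: [0.4377, -0.3024, 0.0687]
tool_rot: [-1.068, 2.946, -0.039]
wrist_force: [-1.2, 1.1, -0.2]
width: 0.0855
2.4833 [ 0.4377 -0.3024  0.0687] yaw -140.16 tilt z [ 0.016 -0.021 -1.   ] F [-1.2  1.1 -0.2] 0.0855
```

```bash
python3 -m jog '[{"fingers":1,"delta_pos":[0,2,-10],"yaw":0},{"fingers":1,"delta_pos":[0,1,-10],"yaw":0},{"fingers":1,"delta_pos":[-1,1,-10],"yaw":0},{"fingers":1,"delta_pos":[0,0,-8],"yaw":0},{"fingers":1,"delta_pos":[0,0,0],"yaw":0}]'; python3 -c "
from h import *;st()"
```

```text
time: 2.9
eef_pos: [0.4377, -0.3003, 0.032]
tool_rot: [-1.067, 2.945, -0.044]
wrist_force: [-0.3, -0.2, -0.3]
width: 0.0854
2.9 [ 0.4377 -0.3003  0.032 ] yaw -140.18 tilt z [ 0.018 -0.023 -1.   ] F [-0.3 -0.2 -0.3] 0.0854
```

```bash
python3 -m jog '[{"fingers":0.6,"delta_pos":[-1,1,-3],"yaw":0},{"fingers":0.3,"delta_pos":[0,0,0],"yaw":0},{"fingers":0,"delta_pos":[0,0,0],"yaw":0},{"fingers":0,"delta_pos":[0,0,0],"yaw":0},{"fingers":0,"delta_pos":[0,0,0],"yaw":0},{"fingers":0,"delta_pos":[0,0,0],"yaw":0}]' 40; python3 -c "
from h import *;st()"
```

```text
time: 3.4
eef_pos: [0.4375, -0.3001, 0.0305]
tool_rot: [-1.066, 2.944, -0.047]
wrist_force: [1.1, -1.1, -3.2]
width: 0.0197
3.4 [ 0.4375 -0.3001  0.0305] yaw -140.17 tilt z [ 0.02  -0.025 -0.999] F [ 1.1 -1.1 -3.2] 0.0197
```

```bash
python3 -m jog '[{"fingers":0,"delta_pos":[0,0,8],"yaw":0},{"fingers":0,"delta_pos":[0,0,15],"yaw":0},{"fingers":0,"delta_pos":[0,0,20],"yaw":0},{"fingers":0,"delta_pos":[0,0,20],"yaw":0},{"fingers":0,"delta_pos":[0,0,20],"yaw":0},{"fingers":0,"delta_pos":[0,0,20],"yaw":0},{"fingers":0,"delta_pos":[0,0,15],"yaw":0},{"fingers":0,"delta_pos":[0,0,5],"yaw":0}]' 60; python3 -c "
from h import *;st()"
```

```text
time: 4.07
eef_pos: [0.4348, -0.2977, 0.1605]
tool_rot: [-1.068, 2.946, -0.039]
wrist_force: [0.6, 0.1, -3.5]
width: 0.0192
4.0667 [ 0.4348 -0.2977  0.1605] yaw -140.16 tilt z [ 0.016 -0.021 -1.   ] F [ 0.6  0.1 -3.5] 0.0192
```

```bash
python3 -m jog '[{"fingers":0,"delta_pos":[0,10,0],"yaw":0.02},{"fingers":0,"delta_pos":[0,20,0],"yaw":0.04},{"fingers":0,"delta_pos":[0,25,0],"yaw":0.05},{"fingers":0,"delta_pos":[0,25,0],"yaw":0.05},{"fingers":0,"delta_pos":[0,25,0],"yaw":0.05},{"fingers":0,"delta_pos":[0,25,0],"yaw":0.05},{"fingers":0,"delta_pos":[0,25,0],"yaw":0.05},{"fingers":0,"delta_pos":[0,25,0],"yaw":0.05}]'; python3 -c "
from h import *;st()"
```

```text
time: 4.73
eef_pos: [0.4311, -0.1109, 0.1586]
tool_rot: [-1.595, 2.693, -0.034]
wrist_force: [0.5, 0.6, -3.3]
width: 0.0194
4.7333 [ 0.4311 -0.1109  0.1586] yaw -118.71 tilt z [ 0.021 -0.013 -1.   ] F [ 0.5  0.6 -3.3] 0.0194
```

```bash
python3 -m jog '[{"fingers":0,"delta_pos":[0,25,0],"yaw":0.05},{"fingers":0,"delta_pos":[0,25,0],"yaw":0.05},{"fingers":0,"delta_pos":[0,25,0],"yaw":0.05},{"fingers":0,"delta_pos":[0,25,0],"yaw":0.05},{"fingers":0,"delta_pos":[0,25,0],"yaw":0.05},{"fingers":0,"delta_pos":[0,25,0],"yaw":0.05},{"fingers":0,"delta_pos":[0,25,0],"yaw":0.05},{"fingers":0,"delta_pos":[0,20,0],"yaw":0.03}]'; python3 -c "
from h import *;st()"
```

```text
time: 5.4
eef_pos: [0.4216, 0.0982, 0.1534]
tool_rot: [-2.111, 2.317, -0.017]
wrist_force: [0.7, -0.5, -3.3]
width: 0.0191
5.4 [0.4216 0.0982 0.1534] yaw -95.32 tilt z [ 0.013 -0.003 -1.   ] F [ 0.7 -0.5 -3.3] 0.0191
```

```bash
python3 -m jog '[{"fingers":0,"delta_pos":[6,25,0],"yaw":0.02},{"fingers":0,"delta_pos":[6,25,0],"yaw":0.02},{"fingers":0,"delta_pos":[8,25,0],"yaw":0.01},{"fingers":0,"delta_pos":[8,25,0],"yaw":0.01},{"fingers":0,"delta_pos":[8,25,0],"yaw":0},{"fingers":0,"delta_pos":[8,25,0],"yaw":0},{"fingers":0,"delta_pos":[8,20,-10],"yaw":0},{"fingers":0,"delta_pos":[5,5,-10],"yaw":0}]'; python3 -m jog '[{"fingers":0,"delta_pos":[0,0,-10],"yaw":0},{"fingers":0,"delta_pos":[0,0,-5],"yaw":0},{"fingers":0,"delta_pos":[0,0,0],"yaw":0}]'
python3 - <<'E'
from h import *
st()
f=manip.grab_frame("top"); i=manip.camera_info("wrist"); w=manip.grab_frame("wrist"); np.save('wi.npy',i)
s=manip.grab_frame("scene")
cv2.imwrite("pics/t3.png",f[:,:,::-1]);cv2.imwrite("pics/w3.png",w[:,:,::-1]);cv2.imwrite("pics/s3.png",s[:,:,::-1])
E
```

```text
time: 6.07
eef_pos: [0.4701, 0.2869, 0.1283]
tool_rot: [2.204, -2.239, 0.008]
wrist_force: [-0.4, -0.8, -3.6]
width: 0.0193
time: 6.32
eef_pos: [0.4673, 0.287, 0.1084]
tool_rot: [2.204, -2.231, 0.005]
wrist_force: [-0.9, -0.1, -3.7]
width: 0.0194
6.3167 [0.4673 0.287  0.1084] yaw -90.69 tilt z [-0.002 -0.006 -1.   ] F [-0.9 -0.1 -3.7] 0.0194
```

View pics/t3.png

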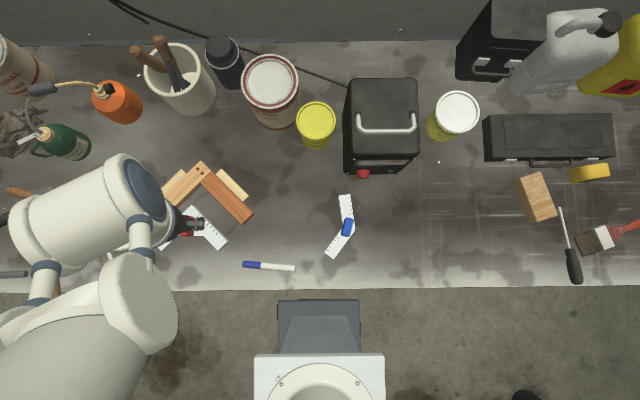

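View pics/w3.png

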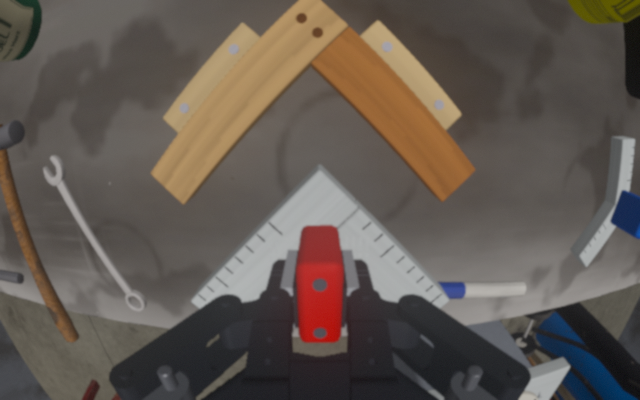

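The wrist view shows the square held level below the frame: its outer corner is at (321,166) and the inside corner at (314,65). The gauge hasn't moved.

Run:
```python
from h import *
i=np.load('wi.npy',allow_pickle=True).item()
def rep(n,px,z):
    c=unw(px,z,i);a=c[1]-c[0];b=c[2]-c[0]
    print(n,c[0],np.hypot(*a),np.hypot(*b),np.degrees(np.arctan2(a[1],a[0])),np.degrees(np.arctan2(b[1],b[0]))%360-90)
rep('fr',[[314,65],[184,203],[445,201]],.026)
rep('sq',[[321,166],[192,301],[452,299]],.0979)
```

```text
fr [0.57738316 0.28889774] 0.1485310626808233 0.1468831716600561 133.12066164245684 135.42066238867054
sq [0.5187132  0.28548379] 0.1209145526234884 0.12229870954716562 135.33786983178214 134.12116056379963
```

```bash
python3 -m jog '[{"fingers":0,"delta_pos":[8,2,-10],"yaw":-0.005},{"fingers":0,"delta_pos":[8,2,-10],"yaw":0},{"fingers":0,"delta_pos":[8,0,-10],"yaw":0},{"fingers":0,"delta_pos":[8,0,-10],"yaw":0},{"fingers":0,"delta_pos":[4,0,-10],"yaw":0},{"fingers":0,"delta_pos":[0,0,-10],"yaw":0},{"fingers":0,"delta_pos":[0,0,-4],"yaw":0},{"fingers":0,"delta_pos":[0,0,0],"yaw":0}]' ; python3 -c "
from h import *;st()
i=manip.camera_info('wrist');w=manip.grab_frame('wrist');np.save('wi.npy',i);cv2.imwrite('pics/w4.png',w[:,:,::-1])"
```

```text
time: 7.13
eef_pos: [0.5097, 0.2895, 0.0395]
tool_rot: [2.196, -2.244, 0.008]
wrist_force: [0.1, 0.3, -3.6]
width: 0.0194
7.1333 [0.5097 0.2895 0.0395] yaw -91.24 tilt z [ 0.002 -0.005 -1.   ] F [ 0.1  0.3 -3.6] 0.0194
```

View pics/w4.png

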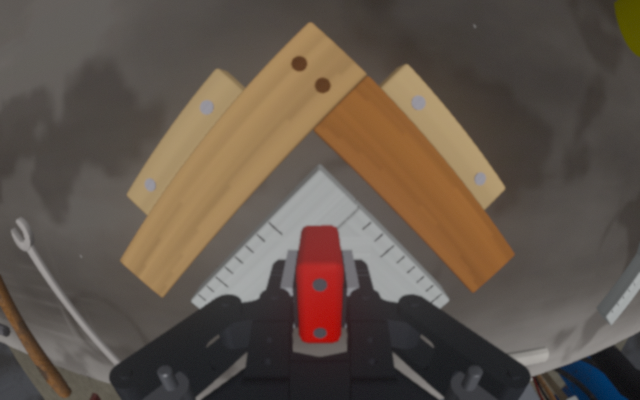

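```bash
python3 -m jog '[{"fingers":0,"delta_pos":[0,1,-4],"yaw":0},{"fingers":0,"delta_pos":[0,0,-3],"yaw":0},{"fingers":0,"delta_pos":[0,0,0],"yaw":0}]' ; python3 -m jog '[{"fingers":0,"delta_pos":[0,0,-1.5],"yaw":0},{"fingers":0,"delta_pos":[0,0,0],"yaw":0}]'; python3 -c "
from h import *;st()"
```

```text
time: 7.43
eef_pos: [0.5092, 0.2909, 0.033]
tool_rot: [2.197, -2.244, 0.008]
wrist_force: [0.6, -0.2, -4.3]
width: 0.0193
time: 7.6
eef_pos: [0.5093, 0.2912, 0.0319]
tool_rot: [2.198, -2.244, 0.008]
wrist_force: [-0.1, -0.1, -3.6]
width: 0.0194
7.6 [0.5093 0.2912 0.0319] yaw -91.19 tilt z [ 0.003 -0.004 -1.   ] F [-0.1 -0.1 -3.6] 0.0194
```

```bash
for k in 1 2; do :; done; python3 -m jog '[{"fingers":0,"delta_pos":[0,0,-1.5],"yaw":0},{"fingers":0,"delta_pos":[0,0,0],"yaw":0}]'; python3 -m jog '[{"fingers":0,"delta_pos":[0,0,-1.5],"yaw":0},{"fingers":0,"delta_pos":[0,0,0],"yaw":0}]'; python3 -c "
from h import *;st()"
```

```text
time: 7.77
eef_pos: [0.5099, 0.2916, 0.0314]
tool_rot: [-2.197, 2.243, -0.009]
wrist_force: [-0.3, -0.0, -3.4]
width: 0.0193
time: 7.93
eef_pos: [0.5105, 0.292, 0.031]
tool_rot: [-2.196, 2.241, -0.011]
wrist_force: [-0.2, 1.4, -3.7]
width: 0.0196
7.9333 [0.5105 0.292  0.031 ] yaw -91.17 tilt z [ 0.007 -0.002 -1.   ] F [-0.2  1.4 -3.7] 0.0196
```

```bash
python3 -m jog '[{"fingers":0,"delta_pos":[4,0,0],"yaw":0},{"fingers":0,"delta_pos":[4,0,0],"yaw":0},{"fingers":0,"delta_pos":[3,0,-1],"yaw":0},{"fingers":0,"delta_pos":[0,0,0],"yaw":0}]';  python3 -c "
from h import *;st()
i=manip.camera_info('wrist');w=manip.grab_frame('wrist');np.save('wi.npy',i);cv2.imwrite('pics/w5.png',w[:,:,::-1])"
```

```text
time: 8.27
eef_pos: [0.5231, 0.2923, 0.0308]
tool_rot: [-2.195, 2.24, -0.011]
wrist_force: [-0.4, -0.1, -1.3]
width: 0.0193
8.2667 [0.5231 0.2923 0.0308] yaw -91.15 tilt z [ 0.009 -0.002 -1.   ] F [-0.4 -0.1 -1.3] 0.0193
```

View pics/w5.png

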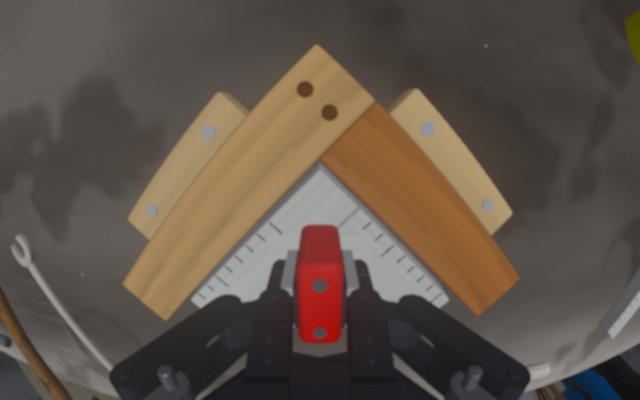

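The square lies in the corner with small even gaps of about 2–3 mm. I push on along +x until force builds up.

```bash
python3 -m jog '[{"fingers":0,"delta_pos":[2,0,0],"yaw":0},{"fingers":0,"delta_pos":[2,0,0],"yaw":0},{"fingers":0,"delta_pos":[0,0,0],"yaw":0}]'; python3 -m jog '[{"fingers":0,"delta_pos":[2,0,0],"yaw":0}]';python3 -m jog '[{"fingers":0,"delta_pos":[3,0,0],"yaw":0}]'; python3 -c "
from h import *;st()"
```

```text
time: 8.57
eef_pos: [0.5277, 0.2921, 0.0307]
tool_rot: [-2.196, 2.24, -0.011]
wrist_force: [-2.1, -1.0, 5.0]
width: 0.0193
time: 8.65
eef_pos: [0.5287, 0.2918, 0.0307]
tool_rot: [-2.198, 2.241, -0.01]
wrist_force: [-21.6, 3.6, 24.8]
width: 0.0192
time: 8.73
eef_pos: [0.5289, 0.2918, 0.0309]
tool_rot: [2.199, -2.242, 0.005]
wrist_force: [-32.4, 8.5, 31.3]
width: 0.0195
8.7333 [0.5289 0.2918 0.0309] yaw -91.11 tilt z [ 0.001 -0.003 -1.   ] F [-32.4   8.5  31.3] 0.0195
```

```bash
python3 -m jog '[{"fingers":0,"delta_pos":[2,0,0],"yaw":0},{"fingers":0,"delta_pos":[2,0,0],"yaw":0}]';python3 -m jog '[{"fingers":0,"delta_pos":[2,0,0],"yaw":0},{"fingers":0,"delta_pos":[2,0,0],"yaw":0}]';python3 -m jog '[{"fingers":0,"delta_pos":[2,0,0],"yaw":0},{"fingers":0,"delta_pos":[2,0,0],"yaw":0}]'; python3 -c "
from h import *;st()
w=manip.grab_frame('wrist');cv2.imwrite('pics/w6.png',w[:,:,::-1])"
```

```text
time: 8.9
eef_pos: [0.5289, 0.2919, 0.0312]
tool_rot: [2.197, -2.236, -0.001]
wrist_force: [-12.1, 2.6, 12.5]
width: 0.0192
time: 9.07
eef_pos: [0.5291, 0.292, 0.0314]
tool_rot: [2.195, -2.23, -0.007]
wrist_force: [-14.8, 2.5, 14.6]
width: 0.0196
time: 9.23
eef_pos: [0.5292, 0.2921, 0.0317]
tool_rot: [2.193, -2.224, -0.013]
wrist_force: [-14.4, 2.3, 14.3]
width: 0.0195
9.2333 [0.5292 0.2921 0.0317] yaw -90.82 tilt z [-0.019 -0.007 -1.   ] F [-14.4   2.3  14.3] 0.0195
```

View pics/w6.png

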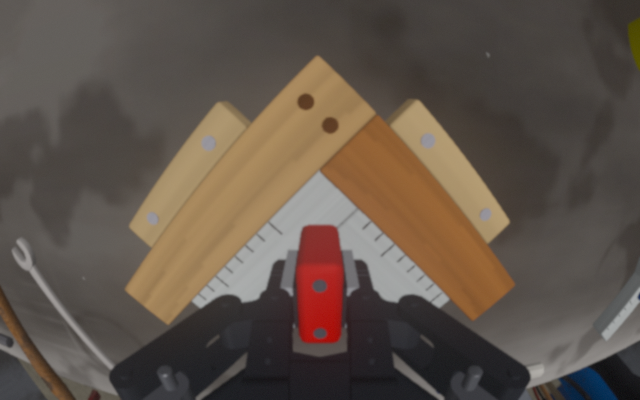

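```bash
python3 -m jog '[{"fingers":0,"delta_pos":[3,1,0],"yaw":0},{"fingers":0,"delta_pos":[3,1,0],"yaw":0}]';python3 -m jog '[{"fingers":0,"delta_pos":[3,1,0],"yaw":0},{"fingers":0,"delta_pos":[3,1,0],"yaw":0}]'; python3 -c "
from h import *;st()"
```

```text
time: 9.45
eef_pos: [0.5294, 0.2923, 0.032]
tool_rot: [2.187, -2.214, -0.019]
wrist_force: [-20.8, -7.2, 24.0]
width: 0.019
time: 9.62
eef_pos: [0.5296, 0.2924, 0.0324]
tool_rot: [2.182, -2.204, -0.026]
wrist_force: [-20.7, -6.3, 22.0]
width: 0.0191
9.6167 [0.5296 0.2924 0.0324] yaw -90.55 tilt z [-0.04  -0.016 -0.999] F [-20.7  -6.3  22. ] 0.0191
```

```bash
python3 -m jog '[{"fingers":0,"delta_pos":[0,0,0],"yaw":0},{"fingers":0.15,"delta_pos":[0,0,0],"yaw":0},{"fingers":0.3,"delta_pos":[0,0,0],"yaw":0},{"fingers":0.5,"delta_pos":[0,0,0],"yaw":0},{"fingers":0.5,"delta_pos":[0,0,0],"yaw":0},{"fingers":0.5,"delta_pos":[0,0,0],"yaw":0}]'; python3 -c "
from h import *;st()
w=manip.grab_frame('wrist');cv2.imwrite('pics/w7.png',w[:,:,::-1])"
```

```text
time: 10.12
eef_pos: [0.5295, 0.2923, 0.0326]
tool_rot: [2.182, -2.203, -0.026]
wrist_force: [0.1, 0.1, -0.0]
width: 0.0427
10.1167 [0.5295 0.2923 0.0326] yaw -90.53 tilt z [-0.041 -0.017 -0.999] F [ 0.1  0.1 -0. ] 0.0427
```

View pics/w7.png

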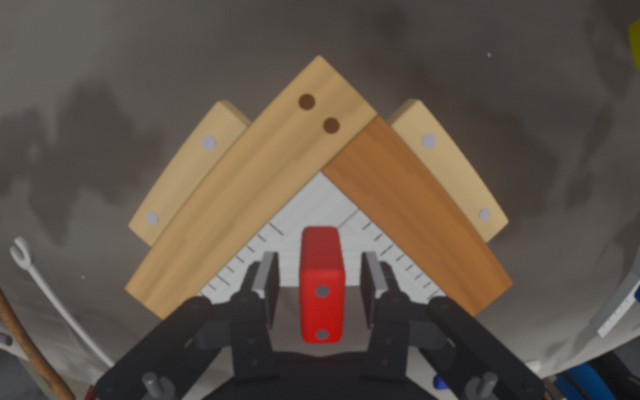

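The fingers are open clear of the grip (columns 275 and 365, grip 300–345), and the square is flush on both rails. Now straight up.

```bash
python3 -m jog '[{"fingers":0.55,"delta_pos":[0,0,10],"yaw":0},{"fingers":0.55,"delta_pos":[0,0,15],"yaw":0},{"fingers":0.55,"delta_pos":[0,0,20],"yaw":0},{"fingers":0.55,"delta_pos":[0,0,20],"yaw":0},{"fingers":0.55,"delta_pos":[0,0,20],"yaw":0},{"fingers":0.55,"delta_pos":[0,0,20],"yaw":0},{"fingers":0.55,"delta_pos":[-5,0,20],"yaw":0},{"fingers":0.55,"delta_pos":[-10,0,10],"yaw":0}]'; python3 -m jog '[{"fingers":0.55,"delta_pos":[-20,0,10],"yaw":0},{"fingers":0.55,"delta_pos":[-20,0,0],"yaw":0},{"fingers":0.55,"delta_pos":[0,0,0],"yaw":0}]'
python3 - <<'E'
from h import *
st()
manip.grab_frame('wrist');i=manip.camera_info('wrist');w=manip.grab_frame('wrist');cv2.imwrite('pics/w8.png',w[:,:,::-1]);np.save('wi.npy',i)
cv2.imwrite('pics/w8z.png',cv2.resize(w[60:260,190:450,::-1],None,fx=3,fy=3,interpolation=cv2.INTER_CUBIC))
f=manip.grab_frame('top');cv2.imwrite('pics/t8.png',f[:,:,::-1])
print(manip.mark_of('mitre_gauge','top')[:1])
E
```

```text
time: 10.83
eef_pos: [0.5133, 0.2911, 0.1749]
tool_rot: [2.178, -2.202, -0.028]
wrist_force: [-0.3, -0.6, 0.4]
width: 0.047
time: 11.08
eef_pos: [0.4704, 0.2912, 0.189]
tool_rot: [2.181, -2.205, -0.026]
wrist_force: [-0.0, 0.0, -0.2]
width: 0.0467
11.0833 [0.4704 0.2912 0.189 ] yaw -90.62 tilt z [-0.041 -0.016 -0.999] F [-0.   0.  -0.2] 0.0467
[{'pixel': [347.1, 226.5], 'p': 0.79}]
```

View pics/w8z.png

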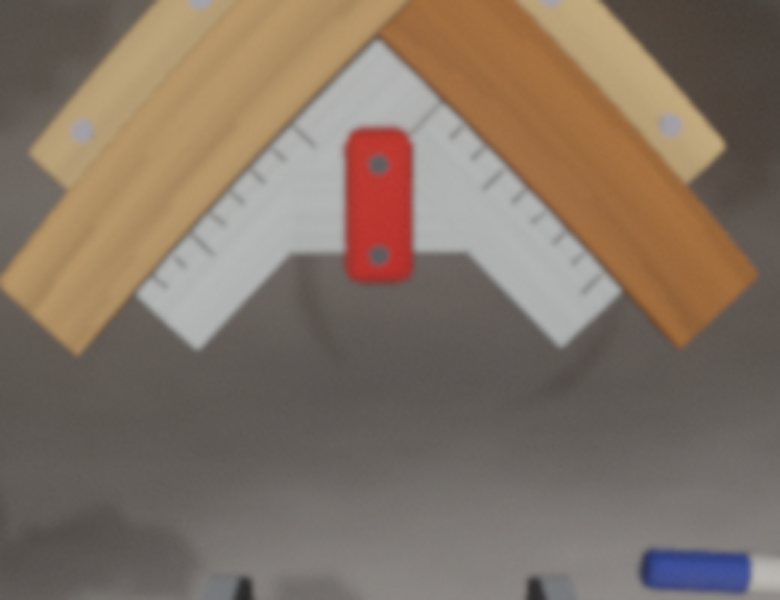

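View pics/t8.png

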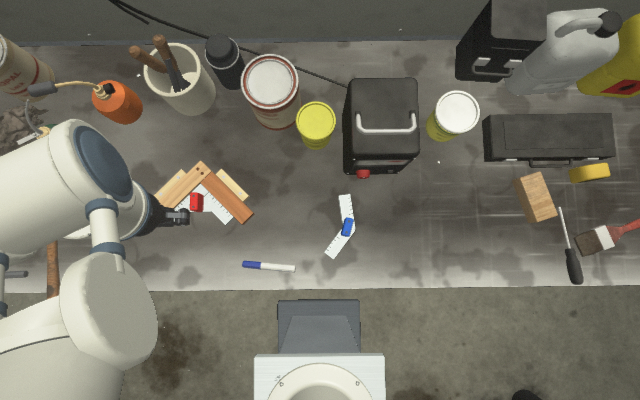

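The square lies flush on both rails, with its corner meeting the inside corner (zoomed view (378,38)). The gauge hasn't moved and the gripper is clear.

```bash
python3 -c "
from cell import manip
manip.sign_off()"
```

```text
the job is handed in; nothing more can be done
```

The red-gripped square is lying flush in the frame corner, and I handed the job in at about 11 s. `sign_off` gives no verdict, so the points below are my own checks.

- **What I did:** I gripped the square by its red block and carried it over the gauge. I turned it about 49° and set it down just short of the corner. Then I pushed it in along the corner's bisector, let go and backed away.
- **Pressing:** I pressed for about 1 s, with roughly 12–32 N horizontal at the wrist. Splitting that force along the two rail directions puts clear load on both rails. This is an inference, because I had no separate contact reading for each rail.
- **Tilt:** The tool tilted about 2.5° while pressing, so the square was probably pitched slightly until I let go. It looked flat on the bench afterwards.
- **Last pictures:** Both legs lie along the rails and the outer corner sits in the inside corner. The blue gauge looks unmoved: its network mark shifted by about 3 pixels (7–8 mm), which I took as network noise. The gripper is clear of everything, with about 0 N at the wrist.

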